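Roll the rolling pin into the rest groove of the pastry board

TASK

The rolling pin has been left lying on the flat of the pastry board, where it could roll away. With the fingertips, pushing along the top or upper half of its barrel, roll it slowly along the board until its whole barrel drops into the rest groove near one end of the board and lies still there, wholly on the board. Do not lift it or skid it along, do not let it roll off the board, and leave the things beside the board where they are.

Things in the scene. Friction and masses are not known exactly. Their poses are not given: they have to be found in the camera images.
- rolling_pin: smooth wooden rolling pin: barrel 50 mm across, 200 long, a fixed handle (27 mm thick, 65 long) at each end, 0.3 to 0.6 kg. Origin on its axis at mid length, x along the pin; y and z turn as it rolls. Axis 45 mm above the worktop (top 70) on the flat, about 38 in the groove. Starts up to 0.12 rad askew, 95 to 175 mm from the groove. Stroked along its top it rolls half as far as the fingertip.
- pastry_board: wooden pastry board, 280 (its x) by 360 (its y) by 20 mm, fixed to the worktop; of its two 90 mm end pieces one is plain, the other has the groove (left or right). Origin at the centre of its underside, z up; x runs along the groove, y across it. The pin rolls on it with some resistance: at 5 cm/s it stops within 1 cm of the push's end. Pushed at one end it rolls on without turning.
- groove (a point): middle of the rest groove, level with the board's top: a straight round trough of oiled wood over the board's whole x size, 36 mm wide, 7 deep, radius 27, its centre line 135 mm from the board's centre, 27 mm of flat beyond it. Axes as the board's. The pin tips in once its axis is a few mm past the near edge; if it came askew, a further light push lines it up. A push of 3 to 5 N rolls it out.
- bowl: white rice bowl standing to the right of the board, 113 mm across, 64 mm high; origin at the centre of its underside. To be left alone.
- salt: white salt shaker standing to the right of the board, 43 mm across, 73 mm high; origin at the centre of its underside. To be left alone.
- kitchen_timer: kitchen timer with a turning knob on top, standing to the right of the board, 62 mm across, 44 mm high; origin at the centre of its underside. To be left alone.
- dough_scraper: steel dough scraper with a black grip along one edge, lying flat, 150 x 90 x 16 mm; origin at the centre of its underside. To be left alone.

How it is judged:
By the outcome, as a careful person would: the job done as asked, in the order asked, and still so for the second after the job is handed in, with the robot touching nothing.
It also fails if it takes over 45 s, if anything falls off the work surface, if the arm or the gripper's body presses on something with over 40 N, if the wrist force passes 120 N, or if a joint passes its speed limit or range.

ROBOT

A 6-joint arm with a two-finger parallel gripper is mounted at the origin on a cart in front of the work surface, level with it; the furniture and walls round the work are solid. World frame = base frame: x ahead of the robot, y to its left, z up, the work surface at z = 0. Lengths are in m, angles in rad, forces in N, time in s.
With the tool pointing down it reaches from about 0.35 to 0.975 m from the base axis. Payload 4.9 kg.
Tool frame: the origin (TCP) lies between the finger pads, 19 mm behind the fingertips; this is the grasp point; z points along the fingers, y is the line along which they close (so a half turn about z gives the same grasp; the last joint's range is limited). The gripper opens to 85 mm and grips with 20 to 120 N. Pads are 22 mm wide; open, the fingers measure 114 mm over their backs; the gripper's body (76 mm by 85 mm) begins 54 mm behind the grasp point. The pads swing forward as they close: fully open they stand 13 mm farther back than shut.
Start: joints at [1.097, 0.053, 1.613, -0, 1.476, -0.119], TCP at [0.217, 0.586, 0.25] pointing down, gripper open.
Joint ranges: [-3.01, 3.01], [-1.01, 2.22], [0.06, 2.58], [-1.02, 4.17], [0.09, 2.62], [-3.14, 3.14]. Speed limits (rad/s): [2.57, 2.57, 3.14, 3.14, 3.14, 3.14].

INTERFACE

Orientations are given as a unit quaternion [w, x, y, z].
In Python, from plant import manip gives the robot as it stands. The module is installed in compiled form; this text tells all that it offers.
- The arm moves only by the tool move_arm, never from a script. Its argument "rows" is a list of rows, each a list of 7 numbers: the shift along the tool's x, y, z in cm, then the turn, a rotation vector about the tool's x, y, z in degrees, then the opening, from -1 (shut) to 1 (fully open). In form: [[tx, ty, tz, ax, ay, az, jaw], ...]. A call has 1 to 20 rows; each row shifts and turns the commanded pose from where the row before left it, along the tool's axes as they then stand; what a row does not reach is not made up. A row lasts 1/12 s, in which the tool goes at most 41.7 mm and 7.16 degrees, less where a joint would pass 70% of its speed; a pose out of reach is approached as far as the arm can. A call is refused whole if a number of a shift passes 4.17 or a number of a turn 7.16, either way. A call with a gripper value outside its range is refused whole. The fingers move at their own pace and stop on an object; the grip force is fixed at half the most. Time passes only in rows, so rows that do not move let the fingers close. It gives the time, the measured TCP pose, the force, the opening and the grip force at its end, in the units of the state.
- manip.state(): the state, without advancing time (a new reading comes with each control period).
- manip.grab_frame(name): name is "scene" or "top" or "wrist"; returns a dict with "img" (400x640x3 uint8, blue, green, red), "mtx" (3x3 intrinsics, pixels), "R" (3x3) and "t" (3): a world point X has camera coordinates R X + t. Camera axes: x right, y down, z forward; pixel columns grow to the right and rows downward; lengths in m; the calibration is good to about 2 mm. The wrist camera is an equidistant fisheye: a pixel r from the principal point sees the ray r / f radians off the axis. A picture is of the moment at which its call begins. There is no depth.
- manip.job_done(): hands the job in; it is judged then, once.
The state is a dict: "time": time; "joint_pos": joint angles; "joint_vel": joint speeds; "joint_efforts": joint torques, N m; "tool_pos": TCP position; "tool_rot": TCP orientation; "contact_force": force on the tool from outside, world axes, zero at the start; "ft_torque": the same for the moment, N m; "gripper_width": opening from 0.0 (shut) to 1.0 (fully open); "grasp_force": force on a finger pad.
Only numpy, scipy, OpenCV 4.12 (cv2) and the standard library are available. Lean on these libraries where they do the work, as an engineer would, in place of code of your own. Each camera call takes 0.05 s, during which the arm holds its last target. There are 200 camera calls.

## Working session

There is one attempt and no reset: what is moved stays moved. The work goes in short steps, Python scripts to look and compute and a tool call to move; the robot and the scene stay as the last step left them, time stands still between calls to the robot, and variables do not carry over. Pictures are saved under pics/ and viewed, at most 10 in all, crops included, and the job is handed in when it is done.

Besides the shell and the picture viewer there is one more tool, called after "Call:" as a command line: name --pt "numbers of a row" for each row, then --argument value for the rest. move_arm: Moves the arm, as the interface text tells. Its arguments: {"type":"object","properties":{"rows":{"type":"array","items":{"type":"array","items":{"type":"number"}}}},"required":["rows"]}

```bash
mkdir -p pics
python3 - <<'E'
from plant import manip
import cv2,pickle
F={n:manip.grab_frame(n) for n in("top","scene")}
pickle.dump(F,open("f.pkl","wb"))
for n in F: cv2.imwrite(f"pics/{n}.png",F[n]["img"]); print(n,F[n]["mtx"],F[n]["R"],F[n]["t"])
s=manip.state();print(s["time"],s["tool_pos"],s["tool_rot"])
E
```

```text
top [[381.79416129   0.         326.3974968 ]
 [  0.         381.79416129 203.58993711]
 [  0.           0.           1.        ]] [[ 0.02627162 -0.99896616  0.03710002]
 [-0.9873366  -0.03173828 -0.15543207]
 [ 0.15644887 -0.03254675 -0.98714966]] [-0.10588027  0.48129548  1.09204585]
scene [[420.46167019   0.         326.72103259]
 [  0.         420.46167019 199.94839173]
 [  0.           0.           1.        ]] [[ 0.5220902  -0.85263916  0.02069517]
 [-0.52105665 -0.33807692 -0.78371166]
 [ 0.67521981  0.39838481 -0.62077995]] [-0.29532884  0.27192147  0.85333071]
0.1 [0.2168661  0.58560951 0.24887591] [-2.85388517e-04  1.76455073e-01  9.84308254e-01 -8.87047305e-04]
```

View pics/top.png

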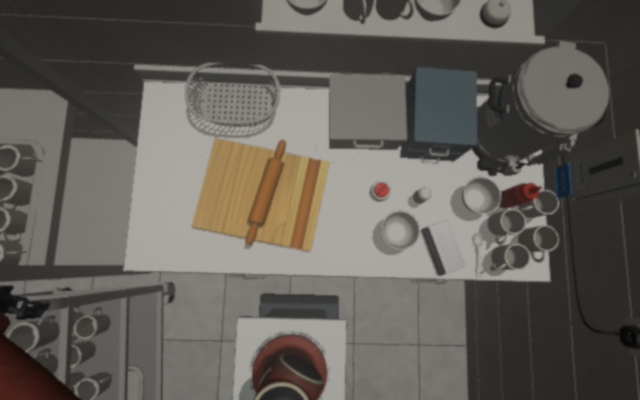

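View pics/scene.png

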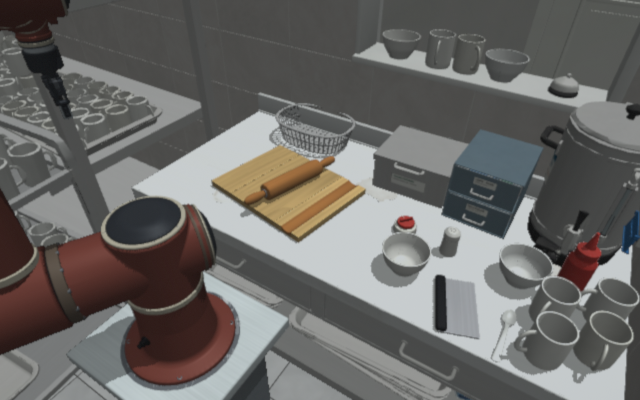

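The top view shows the board's corners near (216,138), (328,158), (313,250) and (193,229). The groove is the dark strip on the right, from (316,160) to (299,248). The pin runs from (281,142) to (249,243), left of the groove. The scene view agrees.

```bash
cat > h.py <<'E'
import numpy as np
def px2w(f,uv,z):
    K,R,t=f["mtx"],f["R"],f["t"]; d=R.T@np.linalg.solve(K,[uv[0],uv[1],1.]); c=-R.T@t
    return c+d*(z-c[2])/d[2]
E
python3 - <<'E'
import pickle,cv2,numpy as np
from h import *
F=pickle.load(open("f.pkl","rb"));f=F["top"]
c=f["img"][130:260,185:335];cv2.imwrite("pics/crop.png",cv2.resize(c,None,fx=4.5,fy=4.5,interpolation=cv2.INTER_CUBIC))
for n,uv,z in [("A",(216,138),.02),("B",(328,158),.02),("C",(313,250),.02),("D",(193,229),.02),("g1",(316,160),.02),("g2",(299,248),.02),("h1",(281,142),.045),("h2",(249,243),.045),("b1",(274,158),.045),("b2",(257,224),.045)]: print(n,px2w(f,uv,z).round(3))
E
```

```text
A [0.68  0.251 0.02 ]
B [ 0.629 -0.094  0.02 ]
C [ 0.347 -0.056  0.02 ]
D [0.399 0.299 0.02 ]
g1 [ 0.622 -0.057  0.02 ]
g2 [ 0.352 -0.015  0.02 ]
h1 [0.667 0.05  0.045]
h2 [0.361 0.128 0.045]
b1 [0.616 0.069 0.045]
b2 [0.417 0.108 0.045]
```

View pics/crop.png

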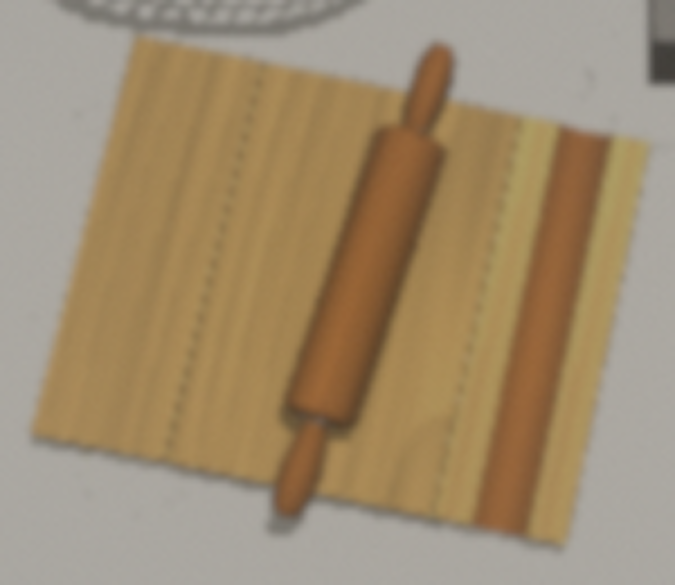

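The crop gives sharper points:
- Board corners: (137,37), (650,142), (565,547), (33,437).
- Groove ends: (584,132), (501,530).
- Barrel end centres: (410,138), (322,417).
- Handle tips: (441,45), (292,517).

Run:
```python
import pickle,numpy as np
from h import *
f=pickle.load(open("f.pkl","rb"))["top"]
w=lambda x,y,z: px2w(f,(185+(x+.5)/4.5-.5,130+(y+.5)/4.5-.5),z)
A,B,C,D=[w(*p,.02) for p in[(137,37),(650,142),(565,547),(33,437)]]
n=np.linalg.norm;print("sizes",n(A-B),n(B-C),n(C-D),n(D-A))
g1,g2=w(584,132,.02),w(501,530,.02);h1,h2=w(441,45,.045),w(292,517,.045);b1,b2=w(410,138,.045),w(322,417,.045)
print("pin len",n(h1-h2),n(b1-b2))
yaw=lambda a,b:np.degrees(np.arctan2(*(a-b)[:2][::-1]))
print("yaws groove",yaw(g1,g2),"edges",yaw(A,D),yaw(B,C),yaw(A,B)+90,yaw(D,C)+90,"pin",yaw(h1,h2),yaw(b1,b2))
print("groove",g1,g2,(g1+g2)/2,"board c",(A+B+C+D)/4,"pin",(h1+h2)/2,(b1+b2)/2)
c=(A+B+C+D)/4; th=np.radians(np.mean([yaw(A,D),yaw(B,C),yaw(g1,g2),yaw(A,B)+90,yaw(D,C)+90]))
ex=np.array([np.cos(th),np.sin(th),0]);ey=np.array([-ex[1],ex[0],0])
print("yaw",np.degrees(th))
for k,p in dict(g=(g1+g2)/2,pin=(b1+b2)/2,pinh=(h1+h2)/2,b1=b1,b2=b2).items(): print(k,(p-c)@ex,(p-c)@ey)
```

```text
sizes 0.3567091097049551 0.2801315748028385 0.35598596767209095 0.2789677148185389
pin len 0.32757207859985094 0.1936655396015272
yaws groove -9.627914889144781 edges -9.905822311361936 -10.053827143410716 170.1637487292522 169.97671764783698 pin -14.332497347040476 -14.310611771876907
groove [ 0.62476467 -0.05192363  0.02      ] [ 0.35347105 -0.00590178  0.02      ] [ 0.48911786 -0.02891271  0.02      ] board c [0.5121902  0.10282769 0.02      ] pin [0.51569032 0.08617577 0.045     ] [0.5156107  0.08723278 0.045     ]
yaw 62.110580406634355
g -0.12723148749632118 -0.04123122282033596
pin -0.012183597712916109 -0.01031799239142299
pinh -0.01308059025804697 -0.010882796901467168
b1 0.010551051224434047 -0.10444408359350738
b2 -0.034918246650266306 0.0838080988106615
```

Call:
move_arm --pt "0 0 0 0 0 -6 -1" --pt "-2.29 -2.22 0 0 0 0 -1" --pt "-2.29 -2.22 0 0 0 0 -1" --pt "-2.29 -2.22 0 0 0 0 -1" --pt "-2.29 -2.22 0 0 0 0 -1" --pt "-2.29 -2.22 0 0 0 0 -1" --pt "-2.29 -2.22 0 0 0 0 -1" --pt "-2.29 -2.22 0 0 0 0 -1" --pt "-2.29 -2.22 0 0 0 0 -1" --pt "-2.29 -2.22 0 0 0 0 -1" --pt "-2.29 -2.22 0 0 0 0 -1" --pt "-2.29 -2.22 0 0 0 0 -1" --pt "-2.29 -2.22 0 0 0 0 -1" --pt "-2.29 -2.22 0 0 0 0 -1" --pt "-2.29 -2.22 0 0 0 0 -1" --pt "-2.29 -2.22 0 0 0 0 -1" --pt "-2.29 -2.22 0 0 0 0 -1" --pt "-2.29 -2.22 0 0 0 0 -1" --pt "-2.29 -2.22 0 0 0 0 -1" --pt "0 0 0 0 0 0 -1"

```text
time: 1.77
tool_pos: [0.5193, 0.0929, 0.2495]
tool_rot: [0.0, 0.127, 0.992, -0.001]
contact_force: [-1.1, 0.6, 0.3]
gripper_width: -0.002
grasp_force: 0.0
```

Call:
move_arm --pt "0 0.5 3 0 0 0 -1" --pt "0 0 3 0 0 0 -1" --pt "0 0 3 0 0 0 -1" --pt "0 0 3 0 0 0 -1" --pt "0 0 2 0 0 0 -1" --pt "0 0 1 0 0 0 -1" --pt "0 0 0.3 0 0 0 -1" --pt "0 0 0 0 0 0 -1" --pt "0 0 0 0 0 0 -1"

```text
time: 2.52
tool_pos: [0.5198, 0.1019, 0.0985]
tool_rot: [0.001, 0.125, 0.992, 0.0]
contact_force: [0.6, -0.0, 0.2]
gripper_width: -0.001
grasp_force: 0.0
```

Run:
```python
from plant import manip
import cv2
f=manip.grab_frame("scene");cv2.imwrite("pics/s2.png",cv2.resize(f["img"][110:260,190:400],None,fx=3.5,fy=3.5,interpolation=cv2.INTER_CUBIC))
print(manip.state()["tool_pos"],manip.state()["contact_force"])
```

```text
[0.52016998 0.10189529 0.09896628] [0.21668998 0.90328514 0.0410989 ]
```

View pics/s2.png

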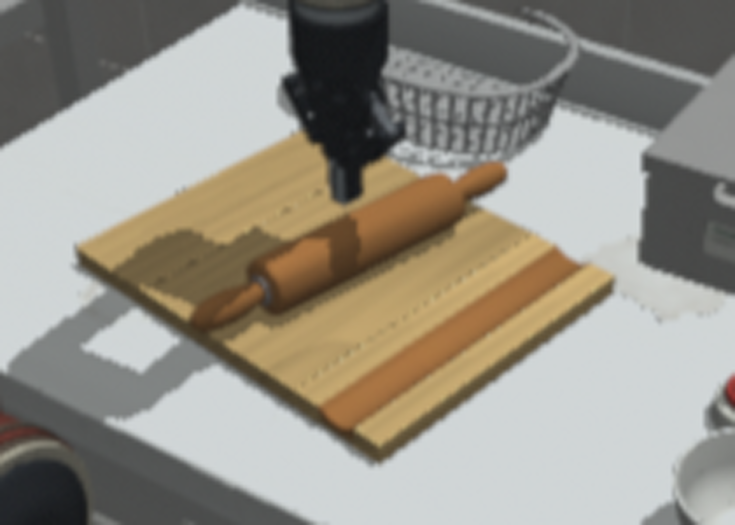

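The closed tips, at crop (347,200), hover just behind and above the mid barrel. They are about 22 mm wide, and the pin hasn't moved. Next I move forward a little and ease down.

Call:
move_arm --pt "0 -0.6 0 0 0 0 -1" --pt "0 0 0.4 0 0 0 -1" --pt "0 0 0.3 0 0 0 -1" --pt "0 0 0.2 0 0 0 -1" --pt "0 0 0 0 0 0 -1"

```text
time: 2.98
tool_pos: [0.5177, 0.096, 0.0886]
tool_rot: [0.0, 0.125, 0.992, 0.0]
contact_force: [-1.3, 1.0, 3.2]
gripper_width: 0.007
grasp_force: 1.4
```

Call:
move_arm --pt "0 -0.3 0.05 0 0 0 -1" --pt "0 -0.5 0 0 0 0 -1" --pt "0 -0.6 0 0 0 0 -1" --pt "0 -0.6 0 0 0 0 -1"

```text
time: 3.32
tool_pos: [0.5125, 0.0767, 0.0886]
tool_rot: [-0.0, 0.125, 0.992, 0.0]
contact_force: [-3.5, 1.2, 8.2]
gripper_width: -0.001
grasp_force: 3.9
```

```bash
cat >> h.py <<'E'
import cv2
def pin(f,save=None):
    """board-frame pin: segment saturated brown blob nearest; prints hull ends in world"""
    im=f["img"][130:265,180:345].astype(int); b,g,r=im[...,0],im[...,1],im[...,2]
    m=((g<0.66*r)&(r>60)).astype(np.uint8)
    n,l,s,c=cv2.connectedComponentsWithStats(m)
    for i in range(1,n):
        if s[i,4]>60:
            p=np.argwhere(l==i)[:,::-1].astype(np.float32)
            w=np.array([px2w(f,q+[180,130],.045) for q in p])[:,:2]
            vx,vy,x,y=cv2.fitLine(w.astype(np.float32),cv2.DIST_L2,0,.01,.01).ravel()
            rel=w-[.512,.103]; e=np.radians(-9.9);ex=np.array([np.cos(e),np.sin(e)]);ey=np.array([-ex[1],ex[0]])
            print(s[i,4],"bx %.3f..%.3f mean by %.4f"%((rel@ex).min(),(rel@ex).max(),(rel@ey).mean()),"yaw %.1f"%np.degrees(np.arctan(vy/vx)))
E
python3 - <<'E'
from plant import manip
import pickle
from h import *
print("start");pin(pickle.load(open("f.pkl","rb"))["top"])
f=manip.grab_frame("top");print("now");pin(f)
cv2.imwrite("pics/t2.png",cv2.resize(f["img"][130:265,180:345],None,fx=4,fy=4,interpolation=cv2.INTER_CUBIC))
E
```

```text
start
now
4810 bx -0.230..0.135 mean by 0.0265 yaw -4.2
```

View pics/t2.png

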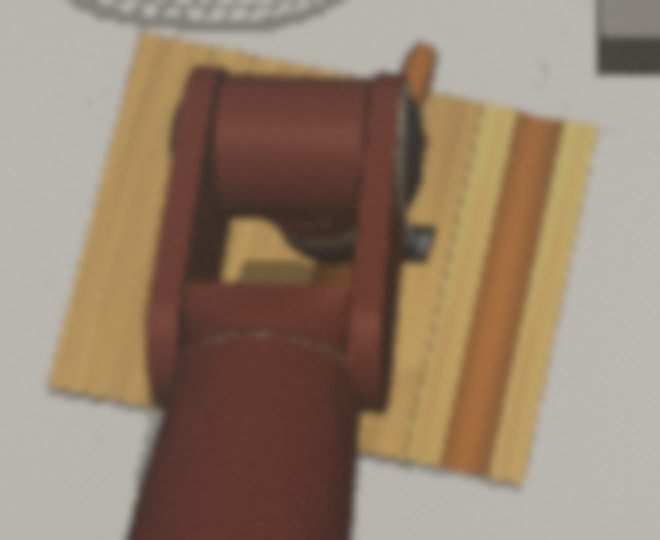

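The top view is blocked by the arm; only the far handle, at (422,70), shows. I'll track with the scene camera, calibrated on the first frame.

```bash
cat > h.py <<'E'
import numpy as np,cv2
e=np.radians(-9.9);ex=np.array([np.cos(e),np.sin(e)]);ey=np.array([-ex[1],ex[0]]);C=np.array([.512,.103])
def px2w(f,uv,z):
    K,R,t=f["mtx"],f["R"],f["t"]; d=R.T@np.linalg.solve(K,[uv[0],uv[1],1.]); c=-R.T@t
    return c+d*(z-c[2])/d[2]
def pin(f,th=.58):
    im=f["img"].astype(float); b,g,r=im[...,0],im[...,1],im[...,2]
    m=((g<th*r+6)&(b<.45*r)&(r>40)); m[:,:200]=0;m[:,385:]=0;m[:140]=0;m[250:]=0
    p=np.argwhere(m)[:,::-1]
    w=np.array([px2w(f,q,.045)[:2] for q in p])-C; bx,by=w@ex,w@ey
    k=(abs(bx)<.18)&(by<.16)&(by>-.19);bx,by=bx[k],by[k]
    # by-histogram profile along two halves
    for nm,s in(("near",(bx<-.04)&(bx>-.09)),("far",(bx>.05)&(bx<.09))):
        h,_=np.histogram(by[s],bins=np.arange(-.2,.15,.01)); print(nm,list(h))
E
python3 - <<'E'
from plant import manip
import pickle
from h import *
f0=pickle.load(open("f.pkl","rb"))["scene"]; im=f0["img"]
for n,(u,v) in dict(barrel=(292,178),bark=(292,186),board=(260,165),board2=(325,195),groove=(320,210)).items(): print(n,im[v,u])
pin(f0);pin(manip.grab_frame("scene"))
E
```

```text
barrel [ 56  97 140]
bark [31 50 69]
board [100 147 173]
board2 [ 98 148 178]
groove [ 59 100 142]Traceback (most recent call last):
  File "<stdin>", line 6, in <module>
  File "h.py", line 10, in pin
    w=np.array([px2w(f,q,.045)[:2] for q in p])-C; bx,by=w@ex,w@ey
      ~~~~~~~~~~~~~~~~~~~~~~~~~~~~~~~~~~~~~~~~~^~
ValueError: operands could not be broadcast together with shapes (0,) (2,)
```

```bash
sed -i 's/m=((g<th.*r>40))/m=((g<.77*r)\&(b<.5*r)\&(r>45))/' h.py
python3 - <<'E'
from plant import manip
import pickle
from h import *
pin(pickle.load(open("f.pkl","rb"))["scene"]);pin(manip.grab_frame("scene"))
E
```

```text
near [np.int64(0), np.int64(0), np.int64(9), np.int64(47), np.int64(49), np.int64(45), np.int64(14), np.int64(0), np.int64(0), np.int64(0), np.int64(0), np.int64(0), np.int64(0), np.int64(0), np.int64(0), np.int64(6), np.int64(39), np.int64(40), np.int64(39), np.int64(31), np.int64(30), np.int64(30), np.int64(20), np.int64(0), np.int64(0), np.int64(0), np.int64(0), np.int64(0), np.int64(0), np.int64(0), np.int64(0), np.int64(0), np.int64(0), np.int64(0)]
far [np.int64(0), np.int64(0), np.int64(4), np.int64(31), np.int64(30), np.int64(30), np.int64(5), np.int64(0), np.int64(0), np.int64(0), np.int64(0), np.int64(0), np.int64(0), np.int64(0), np.int64(10), np.int64(27), np.int64(27), np.int64(25), np.int64(25), np.int64(26), np.int64(25), np.int64(16), np.int64(0), np.int64(0), np.int64(0), np.int64(0), np.int64(0), np.int64(0), np.int64(0), np.int64(0), np.int64(0), np.int64(0), np.int64(0), np.int64(0)]
near [np.int64(0), np.int64(0), np.int64(9), np.int64(47), np.int64(49), np.int64(45), np.int64(14), np.int64(0), np.int64(0), np.int64(0), np.int64(0), np.int64(0), np.int64(0), np.int64(0), np.int64(4), np.int64(40), np.int64(40), np.int64(38), np.int64(35), np.int64(29), np.int64(32), np.int64(19), np.int64(0), np.int64(0), np.int64(0), np.int64(0), np.int64(0), np.int64(0), np.int64(0), np.int64(0), np.int64(0), np.int64(0), np.int64(0), np.int64(0)]
far [np.int64(0), np.int64(0), np.int64(4), np.int64(31), np.int64(30), np.int64(30), np.int64(5), np.int64(0), np.int64(0), np.int64(0), np.int64(0), np.int64(0), np.int64(0), np.int64(9), np.int64(28), np.int64(27), np.int64(27), np.int64(25), np.int64(25), np.int64(26), np.int64(13), np.int64(0), np.int64(0), np.int64(0), np.int64(0), np.int64(0), np.int64(0), np.int64(0), np.int64(0), np.int64(0), np.int64(0), np.int64(0), np.int64(0), np.int64(0)]
```

```bash
python3 - <<'E'
s=open("h.py").read(); i=s.index("    # by-hist")
open("h.py","w").write(s[:i]+'''    o=[]
    for nm,s,c0 in(("near",(bx<-.04)&(bx>-.09),-.0),("far",(bx>.05)&(bx<.09),0)):
        y=by[s&(by>-.125)]; o.append((y.min(),y.mean(),y.max(),y.size))
    return np.round(o,4)
''')
E
python3 - <<'E'
from plant import manip
import pickle
from h import *
print(pin(pickle.load(open("f.pkl","rb"))["scene"]),pin(manip.grab_frame("scene")))
E
```

```text
[[-4.33e-02 -9.80e-03  2.76e-02  2.35e+02]
 [-5.40e-02 -1.92e-02  1.70e-02  1.81e+02]] [[-5.19e-02 -1.93e-02  1.73e-02  2.40e+02]
 [-6.38e-02 -2.98e-02  6.10e-03  1.80e+02]]
```

Call:
move_arm --pt "0 -0.4 0 0 0 0 -1" --pt "0 -0.5 0 0 0 0 -1" --pt "0 -0.4 0 0 0 0 -1" --pt "0 -0.2 0 0 0 0 -1" --pt "0 0 -1 0 0 0 -1" --pt "0 1.0 -0.2 0 0 0 -1" --pt "0 1.0 0.2 0 0 0 -1" --pt "0 0 0.7 0 0 0 -1" --pt "0 0 0.3 0 0 0 -1" --pt "0 0 0 0 0 0 -1"

```text
time: 4.3
tool_pos: [0.514, 0.0823, 0.0879]
tool_rot: [-0.0, 0.124, 0.992, 0.0]
contact_force: [-1.8, 1.1, 5.4]
gripper_width: 0.0
grasp_force: 3.1
```

```bash
cat > p.py <<'E'
from plant import manip
from h import *
print(pin(manip.grab_frame("scene"))); s=manip.state(); print((s["tool_pos"][:2]-C)@ex,(s["tool_pos"][:2]-C)@ey,s["tool_pos"][2],s["contact_force"].round(1) if hasattr(s["contact_force"],"round") else s["contact_force"])
E
python3 p.py
```

```text
[[-6.11e-02 -2.76e-02  8.80e-03  2.43e+02]
 [-7.05e-02 -3.74e-02 -1.20e-03  1.80e+02]]
0.0054939003072792415 -0.020203600660431753 0.08789119757277405 [-2.   0.9  7.6]
```

Call:
move_arm --pt "0 -0.3 0 0 0 0 -1" --pt "0 -0.5 0 0 0 0 -1" --pt "0 -0.6 0 0 0 0 -1" --pt "0 -0.7 0 0 0 0 -1" --pt "0 -0.7 0 0 0 0 -1" --pt "0 -0.7 0 0 0 0 -1" --pt "0 -0.5 0 0 0 0 -1" --pt "0 -0.3 0 0 0 0 -1" --pt "0 -0.1 0 0 0 0 -1" --pt "0 0 -1 0 0 0 -1" --pt "0 1.0 -0.2 0 0 0 -1" --pt "0 1.2 0.2 0 0 0 -1" --pt "0 0 0.7 0 0 0 -1" --pt "0 0 0.3 0 0 0 -1" --pt "0 0 0 0 0 0 -1"

```text
time: 5.6
tool_pos: [0.5084, 0.0611, 0.0876]
tool_rot: [-0.0, 0.124, 0.992, 0.0]
contact_force: [-1.8, 1.3, 6.5]
gripper_width: 0.001
grasp_force: 3.0
```

```bash
python3 p.py
```

```text
[[-8.29e-02 -5.02e-02 -1.51e-02  2.51e+02]
 [-9.42e-02 -6.06e-02 -2.49e-02  1.85e+02]]
0.0035931947705136478 -0.0421148247821288 0.08760650992497271 [-1.6  0.6  6.6]
```

Call:
move_arm --pt "0 -0.3 0 0 0 0 -1" --pt "0 -0.5 0 0 0 0 -1" --pt "0 -0.6 0 0 0 0 -1" --pt "0 -0.7 0 0 0 0 -1" --pt "0 -0.7 0 0 0 0 -1" --pt "0 -0.7 0 0 0 0 -1" --pt "0 -0.5 0 0 0 0 -1" --pt "0 -0.3 0 0 0 0 -1" --pt "0 -0.1 0 0 0 0 -1" --pt "0 0 -1 0 0 0 -1" --pt "0 1.0 -0.2 0 0 0 -1" --pt "0 1.1 0.2 0 0 0 -1" --pt "0 0 0.7 0 0 0 -1" --pt "0 0 0.3 0 0 0 -1" --pt "0 0 0 0 0 0 -1"

```text
time: 6.9
tool_pos: [0.5026, 0.0388, 0.0876]
tool_rot: [-0.001, 0.124, 0.992, 0.0]
contact_force: [-2.4, 1.8, 6.3]
gripper_width: -0.0
grasp_force: 3.3
```

```bash
python3 p.py
```

```text
[[-1.058e-01 -7.280e-02 -3.840e-02  2.630e+02]
 [-1.163e-01 -8.370e-02 -5.020e-02  1.820e+02]]
0.0018203717265760453 -0.06502970683020944 0.08760436442899774 [-3.4  1.1  7. ]
```

Call:
move_arm --pt "0 -0.3 0 0 0 0 -1" --pt "0 -0.5 0 0 0 0 -1" --pt "0 -0.6 0 0 0 0 -1" --pt "0 -0.7 0 0 0 0 -1" --pt "0 -0.7 0 0 0 0 -1" --pt "0 -0.7 0 0 0 0 -1" --pt "0 -0.5 0 0 0 0 -1" --pt "0 -0.3 0 0 0 0 -1" --pt "0 -0.1 0 0 0 0 -1" --pt "0 0 -1 0 0 0 -1" --pt "0 1.0 -0.2 0 0 0 -1" --pt "0 1.0 0.2 0 0 0 -1" --pt "0 0 0.7 0 0 0 -1" --pt "0 0 0.3 0 0 0 -1" --pt "0 0 0 0 0 0 -1"

```text
time: 8.2
tool_pos: [0.4968, 0.0155, 0.0878]
tool_rot: [-0.0, 0.124, 0.992, 0.0]
contact_force: [-2.8, 2.8, 8.3]
gripper_width: 0.002
grasp_force: 4.0
```

```bash
python3 p.py
python3 - <<'E'
from plant import manip
import cv2
f=manip.grab_frame("scene");cv2.imwrite("pics/s3.png",cv2.resize(f["img"][110:260,190:400],None,fx=3.5,fy=3.5,interpolation=cv2.INTER_CUBIC))
E
```

```text
[[-1.245e-01 -9.440e-02 -6.190e-02  2.660e+02]
 [-1.246e-01 -9.950e-02 -7.300e-02  1.460e+02]]
6.661799195378272e-05 -0.0889882099729031 0.08784138419978782 [-2.3  2.   8.6]
```

View pics/s3.png

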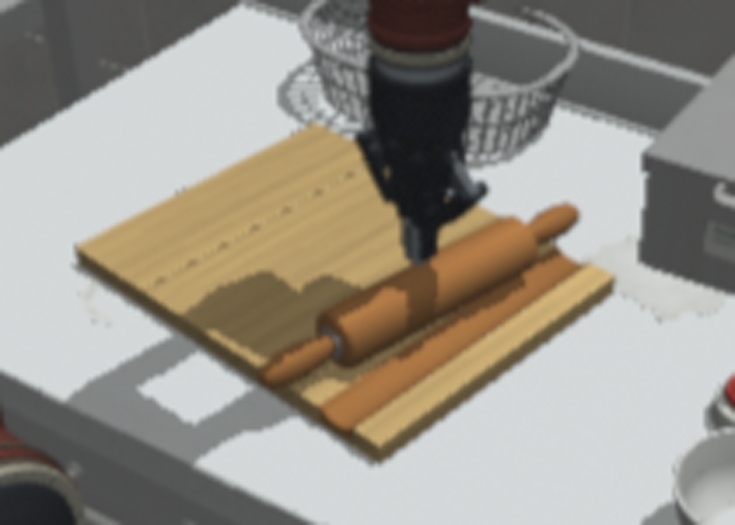

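The pin lies just short of the groove, its far end a little ahead. One slow stroke should tip it in.

Call:
move_arm --pt "0 -0.3 0 0 0 0 -1" --pt "0 -0.5 0 0 0 0 -1" --pt "0 -0.5 0 0 0 0 -1" --pt "0 -0.5 0 0 0 0 -1" --pt "0 -0.5 0 0 0 0 -1" --pt "0 -0.5 0 0 0 0 -1" --pt "0 -0.5 0 0 0 0 -1" --pt "0 -0.4 0 0 0 0 -1" --pt "0 -0.3 0 0 0 0 -1" --pt "0 0 0 0 0 0 -1"

```text
time: 9.13
tool_pos: [0.4869, -0.0248, 0.0873]
tool_rot: [0.0, 0.125, 0.992, -0.0]
contact_force: [-0.1, -2.1, 4.6]
gripper_width: 0.003
grasp_force: 2.1
```

```bash
python3 p.py
python3 - <<'E'
from plant import manip
import cv2
f=manip.grab_frame("scene");cv2.imwrite("pics/s4.png",cv2.resize(f["img"][110:260,190:400],None,fx=3.5,fy=3.5,interpolation=cv2.INTER_CUBIC))
E
```

```text
[[-1.245e-01 -1.045e-01 -8.230e-02  1.770e+02]
 [-1.246e-01 -1.114e-01 -9.730e-02  7.800e+01]]
-0.002778324793027042 -0.1299859880489569 0.08739395218584436 [ 1.1 -1.5  4.1]
```

View pics/s4.png

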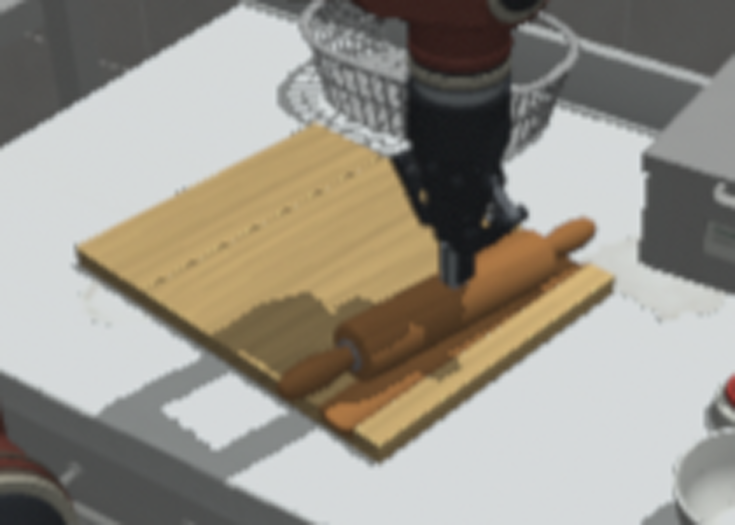

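The far end is starting to dip and the near end is still on the flat. I'll stroke again, 5 cm toward the near end.

Call:
move_arm --pt "0 0 -1.2 0 0 0 -1" --pt "1.5 1.0 0 0 0 0 -1" --pt "2 1.2 0 0 0 0 -1" --pt "1.5 0 0.3 0 0 0 -1" --pt "0 0 0.6 0 0 0 -1" --pt "0 0 0.3 0 0 0 -1" --pt "0 0 0 0 0 0 -1" --pt "0 -0.3 0 0 0 0 -1" --pt "0 -0.4 0 0 0 0 -1" --pt "0 -0.4 0 0 0 0 -1" --pt "0 -0.4 0 0 0 0 -1" --pt "0 -0.4 0 0 0 0 -1" --pt "0 -0.4 0 0 0 0 -1" --pt "0 -0.3 0 0 0 0 -1" --pt "0 0 0 0 0 0 -1"

```text
time: 10.48
tool_pos: [0.4371, -0.0163, 0.0875]
tool_rot: [0.0, 0.125, 0.992, -0.0]
contact_force: [-0.4, 0.3, -0.1]
gripper_width: -0.001
grasp_force: 0.0
```

```bash
python3 p.py
python3 - <<'E'
from plant import manip
import cv2
f=manip.grab_frame("scene");cv2.imwrite("pics/s5.png",cv2.resize(f["img"][110:260,190:400],None,fx=3.5,fy=3.5,interpolation=cv2.INTER_CUBIC))
E
```

```text
[[-0.1245 -0.1173 -0.1097 66.    ]
 [-0.1246 -0.1167 -0.1089 48.    ]]
-0.05322636147805157 -0.13014029630094115 0.08753770687817672 [0.3 0.5 0. ]
```

View pics/s5.png

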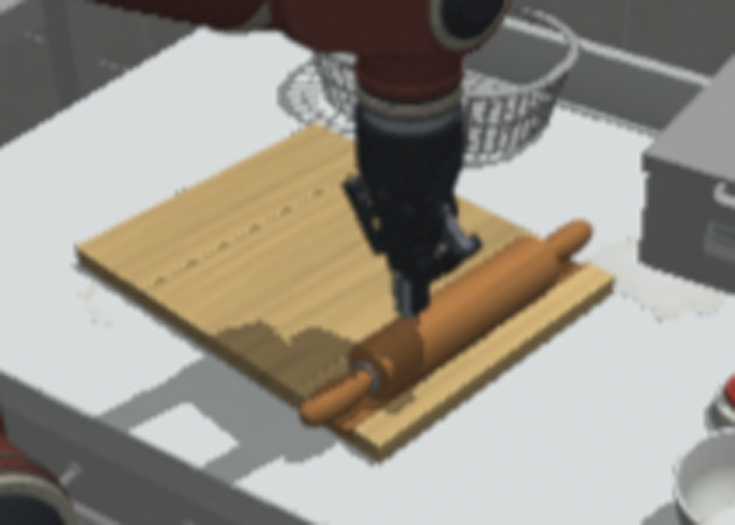

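The pin now lies in the groove, parallel to it, and nothing touches it: near and far back edges are -0.110 and -0.109, and the force is 0. I'll retract, check that it is still, and hand in.

Call:
move_arm --pt "0 0 -1 0 0 0 -1" --pt "0 0 -2 0 0 0 -1" --pt "0 0 -3 0 0 0 -1" --pt "0 0 -3 0 0 0 -1" --pt "0 0 -3 0 0 0 -1" --pt "0 0 0 0 0 0 -1" --pt "0 0 0 0 0 0 -1" --pt "0 0 0 0 0 0 -1" --pt "0 0 0 0 0 0 -1" --pt "0 0 0 0 0 0 -1" --pt "0 0 0 0 0 0 -1" --pt "0 0 0 0 0 0 -1"

```text
time: 11.58
tool_pos: [0.4368, -0.0156, 0.2065]
tool_rot: [-0.001, 0.125, 0.992, 0.0]
contact_force: [-0.0, -0.6, 0.1]
gripper_width: 0.003
grasp_force: 0.0
```

```bash
python3 p.py
python3 - <<'E'
from plant import manip
from h import *
r=pin(manip.grab_frame("scene")); print(r)
if abs(r[0,2]-r[1,2])<.003 and abs(r[0,2]+.1095)<.003: print(manip.job_done())
E
```

```text
[[-0.1245 -0.1166 -0.108  74.    ]
 [-0.1246 -0.1167 -0.1089 48.    ]]
-0.053594280430811894 -0.12980682608810878 0.2067315432666936 [-0.4 -0.3 -0.3]
[[-0.1245 -0.1166 -0.108  74.    ]
 [-0.1246 -0.1167 -0.1089 48.    ]]
the job is handed in; nothing more can be done
None
```

The rolling pin was rolled along the board into the rest groove and lay still and parallel to it with the arm clear; I handed the job in at about 12 s and no verdict came back.

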